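Load a round bar sample into the collet of a rod test fixture

ROBOT

A 6-joint arm with a two-finger parallel gripper is mounted at the origin on the work surface. World frame = base frame: x ahead of the robot, y to its left, z up, the work surface at z = 0. Lengths are in m, angles in degrees, forces in N, time in s.
With the tool pointing down it reaches from about 0.375 to 0.9 m from the base axis. Payload 3.1 kg.
Tool frame: the origin (TCP) lies at the very end of the fingers, on their centre line; the grasp point (between the pads) lies 19 mm behind it (bot.hold_point_z is the z of the grasp point in the tool frame, in m); z points along the fingers, y is the direction in which the jaws open and shut (so a half turn about z gives the same grasp; the last joint's range is limited). The gripper opens to 87 mm and grips with 3 to 60 N. Pads are 19 mm wide; open, the fingers measure 117 mm over their backs; the gripper's body (75 mm by 190 mm) begins 51 mm behind the grasp point.
Start: joints at [66.893, 30.224, 82.088, -0, 67.689, -10.227], TCP at [0.139, 0.609, 0.223] pointing down, gripper open.
Joint ranges: [-176.69, 176.69], [-43.24, 126.21], [12.49, 139.97], [-82, 262], [0, 151.66], [-163.58, 163.58]. Speed limits (degrees/s): [159.86, 159.86, 180, 180, 180, 180].

INTERFACE

Orientations are given as a 3x3 rotation matrix whose columns are the frame's x, y, z axes.
In Python, from rig import bot gives the robot as it stands.
- The arm moves only by the tool servo_tool, never from a script. Its argument "increments" is a list of rows, each a list of 3 entries, a list of its own where there are three numbers: the closure, from 0 (fully open) to 1 (shut), then the shift along the tool's x, y, z in mm, then the turn about the tool's z in degrees. In form: [[claw, [x, y, z], turn], ...]. A call has 1 to 5 rows; each row shifts and turns the commanded pose from where the row before left it, along the tool's axes as they then stand; what a row does not reach is not made up. A row lasts 1/8 s, in which the tool goes at most 62.5 mm and 10.7 degrees, less where a joint would pass 70% of its speed; a pose out of reach is approached as far as the arm can. A call with a gripper value outside its range is refused whole. The fingers move at their own pace and stop on an object; the grip force is fixed at half the most. Time passes only in rows, so rows that do not move let the fingers close. It gives the time, the measured TCP pose, the force and the opening at its end, in the units of the state.
- bot.read_state(): the state, without advancing time (a new reading comes with each control period).
- bot.capture(name): name is "scene" or "top"; returns (picture, depth): 420x560x3 uint8, blue, green, red; 420x560 float32, m along the optical axis (not along the pixel's ray), 0 where there is no reading.
- bot.camera_info(name): a dict with "K" (3x3 intrinsics, pixels), "distortion" ([k1, k2, p1, p2, k3] as OpenCV has them; the pictures are not rectified), "R" (3x3) and "t" (3): a world point X has camera coordinates R X + t. Camera axes: x right, y down, z forward; pixel columns grow to the right and rows downward; lengths in m; the calibration is good to about 2 mm. A picture is of the moment at which its call begins. camera_info takes no time and is no camera call.
- bot.hand_in(): hands the job in, once; it reports no verdict.
Trained networks look in the newest picture that a camera, given by its name, has taken for a name from the list of things; names that differ only in an ending like _2 or _b are one class to them, and where a whole thing is asked for, a point or a joint stands for the part that bears it (a point fixed in the world has none). Each returns a list of dicts, best first, with "p" (0 to 1); they miss things now and then, are a little off and sometimes report something else, mostly with a low value. They report only what shows in the picture. A call takes as long as a camera call. They do not tell look-alikes from the thing itself.
- bot.find_in(camera, thing): "bbox" ([left, top, right, bottom] in pixels, round what is visible of it).
- bot.trace(camera, thing): "region" (420x560 bool, what is visible of it) and "bbox" ([left, top, right, bottom] in pixels, round what is visible of it).
The state is a dict: "time_s": time; "joint_positions": joint angles; "qvel": joint speeds; "tau": joint torques, N m; "position": TCP position; "tcp_rot": TCP orientation; "force": force on the tool from outside, world axes, zero at the start; "moment": the same for the moment, N m; "opening": opening from 0.0 (shut) to 1.0 (fully open).
Only numpy, scipy, OpenCV 4.12 (cv2) and the standard library are available. Lean on these libraries where they do the work, as an engineer would, in place of code of your own. Each camera call takes 0.05 s, during which the arm holds its last target.

TASK

Take the thicker of the two round brass bars out of the sample rack and feed it down the open collet of the test fixture until its foot presses firmly on the sprung depth stop hidden inside; be gentle, do not ram the stop. Let the bar stay there by itself, then swing the collet lever fully round until it is closed on the bar. Leave the other bars and everything else on the bench alone.

Things in the scene. Friction and masses are not known exactly. Their poses are not given: they have to be found in the camera images.
- round_bar_center (a point): centre (half-way up) of the bar to load: plain round brass bar, 14 mm diameter, 150 mm long, about 0.19 kg, its own z along the bar, chamfered foot below. It stands upright in one of the three rack sockets.
- round_bar_foot (a point): centre of the same round bar's lower end face, 75 mm below its centre.
- hex_bar_center (a point): centre of a six-sided brass bar, 20 mm over corners (17 mm over flats), 150 mm long, upright in the rack; not to be used.
- slim_bar_center (a point): centre of a thin round brass bar, 10 mm diameter, 150 mm long, upright in the rack; not to be used.
- rack: grey plastic rack block, 70 mm along its x, 190 mm along its y, 40 mm high, fixed; origin at the centre of its underside. Three sockets 30 mm deep and 21.5 mm wide in a row along its y, 60 mm apart (at y = -60, 0, 60 mm, x = 0); the bars stand on the socket floors, 10 mm above the bench, and stick out 120 mm.
- fixture: bench test fixture, fixed: steel base plate 150 mm (x) by 120 mm (y), 12 mm thick, and on it a square aluminium block, 64 mm wide, with a vertical bore down its middle; origin at the centre of its underside.
- collet_mouth (a point): centre of the collet's bore mouth, on top of the fixture's block, 102 mm above the bench; its z is the vertical bore axis, its x and y are the fixture's. Bore 15.5 mm wide, 30 mm long, with a 3 mm chamfer that widens the mouth. The lever's collar, a flat ring (44 mm inside, 60 mm outside diameter), stands 12 mm high around the mouth.
- jaws (a point): point on the bore axis 44 mm below the mouth, between two rounded sprung jaws. With the lever open they already drag on the bar: pushing it through takes some 2 to 6 N beyond its weight. It does not fall through but must be pushed down, and stays where it is let go. The sprung depth stop lies below, 62 to 78 mm below the mouth: set differently each time and hidden, so it must be found by feel.
- stop_pin (a joint): how far the depth stop's pin is pressed down by the bar, m: 0 free, 0.006 against its hard end. Spring of 2 N per mm (12 N at the end of its 6 mm travel). A firm touch is 1 mm or more (2 N); the bar must never bear on it with more than 22 N. When the bar is let go it comes back up by about 0.5 to 1.5 mm and then stays; 0.3 mm must be left.
- lever (a joint): angle of the collet lever about the bore's vertical axis, rad: 0 fully open (it starts between 0 and 0.25), 1.3 fully closed, against its end; it grows anticlockwise seen from above. It stays where it is left; it takes about 2.5 to 4 N at the knob to turn. Closing presses the jaws on the bar.
- lever_knob (a point): middle of the gripping part of the lever's upright black knob: round, 18 mm diameter, 50 mm high; this point lies 138 mm above the bench, 18 mm below the knob's top, 100 mm from the bore axis; the 12 mm thick lever arm below it lies 102 to 114 mm above the bench. With the lever at 0 the knob lies 52 degrees anticlockwise from the fixture's x axis, seen from above.
- multimeter: hand-held meter, 150 x 75 x 35 mm, lying loose on the bench; leave alone
- spool: wire spool, 60 mm diameter, 42 mm high, lying loose on the bench; leave alone
- caliper: flat caliper, 200 mm long, lying loose on the bench; leave alone
- screwdriver: screwdriver, 170 mm long, lying loose on the bench; leave alone
- parts_tray: open plastic tray, 110 x 150 x 30 mm, lying loose on the bench; leave alone
- mug: white mug, 80 mm diameter, 90 mm high, lying loose on the bench; leave alone
Not all that is in view belongs to the job. Of the things like the fixture, leave any that is pink; of the rest the smaller one is meant.

How it is judged:
By the outcome, as a careful person would: the job done as asked, in the order asked, and still so for the second after the job is handed in, with the robot touching nothing.
It also fails if it takes over 72 s, if anything falls off the work surface, if the arm or the gripper's body presses on something with over 40 N, if the wrist force passes 120 N, or if a joint passes its speed limit or range.

## Working session

There is one attempt and no reset: what is moved stays moved. The work goes in short steps, Python scripts to look and compute and a tool call to move; the robot and the scene stay as the last step left them, time stands still between calls to the robot, and variables do not carry over. Pictures are saved under pics/ and viewed, and the job is handed in when it is done.

Besides the shell and the picture viewer there is one more tool, called after ">>>" in YAML: its name, and indented under it one key for each argument. servo_tool: Moves the arm, as the interface text tells. Its arguments: {"type":"object","properties":{"increments":{"type":"array","items":{"type":"array"}}},"required":["increments"]}

```bash
mkdir -p pics; ls
python3 - <<'E'
from rig import bot
import cv2, numpy as np
for n in ("scene","top"):
    im,d=bot.capture(n); cv2.imwrite(f"pics/{n}0.png",im); np.save(f"pics/{n}0.npy",d)
    c=bot.camera_info(n); print(n,np.round(c["K"],1).tolist(),np.round(c["distortion"],4),np.round(c["R"],3).tolist(),np.round(c["t"],3))
s=bot.read_state(); print(s["time_s"],s["position"],np.round(s["tcp_rot"],3).tolist(),s["force"],s["opening"],bot.hold_point_z)
for cam in ("scene","top"):
  for t in ("fixture","rack","round_bar_center","slim_bar_center","hex_bar_center","lever_knob","collet_mouth"):
    try: print(cam,t,[(np.round(r["bbox"]).astype(int).tolist(),round(r["p"],2)) for r in bot.find_in(cam,t)])
    except Exception as e: print(cam,t,e)
E
```

```text
pics
scene [[492.4, 0.0, 280.9], [0.0, 492.4, 213.3], [0.0, 0.0, 1.0]] [0.0406 0.     0.     0.     0.    ] [[-0.626, 0.779, 0.006], [0.549, 0.446, -0.707], [-0.554, -0.439, -0.707]] [ 0.319 -0.235  1.839]
top [[399.1, 0.0, 283.9], [0.0, 399.1, 208.4], [0.0, 0.0, 1.0]] [-0.0617  0.      0.      0.      0.    ] [[-0.023, -1.0, -0.002], [-0.993, 0.023, -0.118], [0.118, -0.001, -0.993]] [0.043 0.566 1.208]
0.1 [0.13902946 0.60868911 0.22167713] [[-0.975, 0.223, -0.001], [0.223, 0.975, -0.002], [0.0, -0.002, -1.0]] [-0.42324049  0.73606641  0.05584071] 0.9990068325520918 -0.0187
scene fixture [([411, 219, 470, 274], 0.91), ([409, 288, 529, 384], 0.84), ([290, 304, 362, 364], 0.71), ([250, 217, 311, 275], 0.63)]
scene rack [([208, 183, 259, 226], 0.66)]
scene round_bar_center [([211, 159, 222, 190], 0.57)]
scene slim_bar_center [([370, 209, 382, 256], 0.64), ([245, 177, 250, 205], 0.52)]
scene hex_bar_center [([228, 164, 236, 197], 0.78)]
scene lever_knob [([436, 218, 470, 254], 0.82), ([446, 282, 532, 354], 0.7), ([271, 218, 307, 252], 0.67), ([205, 182, 261, 228], 0.54)]
scene collet_mouth [([257, 218, 312, 276], 0.9), ([410, 286, 531, 384], 0.71), ([408, 218, 468, 272], 0.57)]
top fixture [([235, 177, 296, 230], 0.96), ([24, 182, 147, 262], 0.93), ([117, 278, 181, 329], 0.6)]
top rack [([325, 204, 385, 236], 0.86), ([264, 114, 313, 157], 0.75)]
top round_bar_center [([236, 184, 284, 213], 0.65), ([374, 212, 388, 224], 0.42)]
top slim_bar_center []
top hex_bar_center [([353, 212, 364, 220], 0.49)]
top lever_knob [([26, 193, 106, 232], 0.82), ([118, 286, 159, 321], 0.68), ([236, 177, 281, 211], 0.58)]
top collet_mouth [([28, 184, 148, 261], 0.87), ([113, 276, 181, 329], 0.87), ([235, 181, 296, 232], 0.7)]
```

View pics/scene0.png

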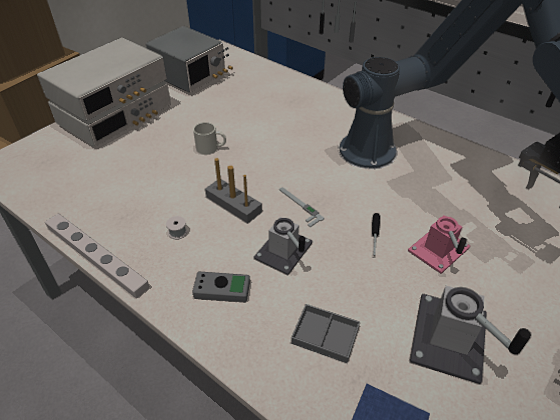

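View pics/top0.png

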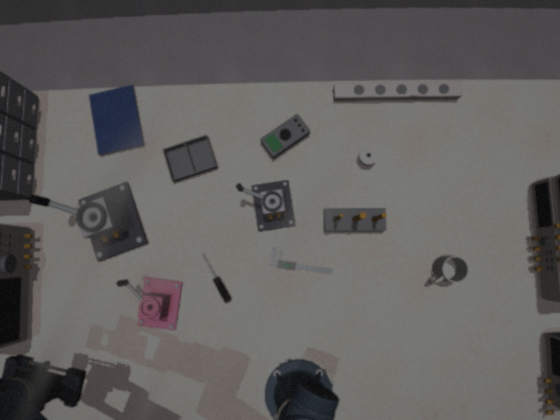

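Run:
```python
import cv2, numpy as np
a=cv2.imread("pics/scene0.png")[150:280,195:320]; b=cv2.imread("pics/top0.png")[165:250,225:395]
a=cv2.resize(a,None,fx=4.5,fy=4.5,interpolation=cv2.INTER_CUBIC); cv2.imwrite("pics/c1.png",a)
cv2.imwrite("pics/c2.png",cv2.resize(b,None,fx=4.5,fy=4.5,interpolation=cv2.INTER_CUBIC))
```

```text
(no output)
```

View pics/c1.png

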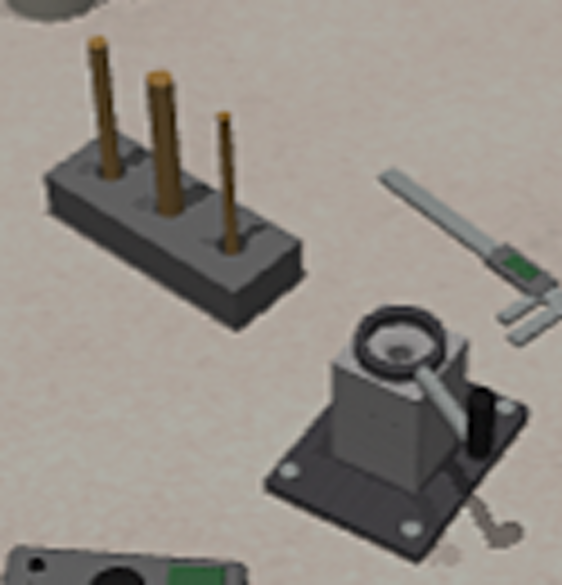

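View pics/c2.png

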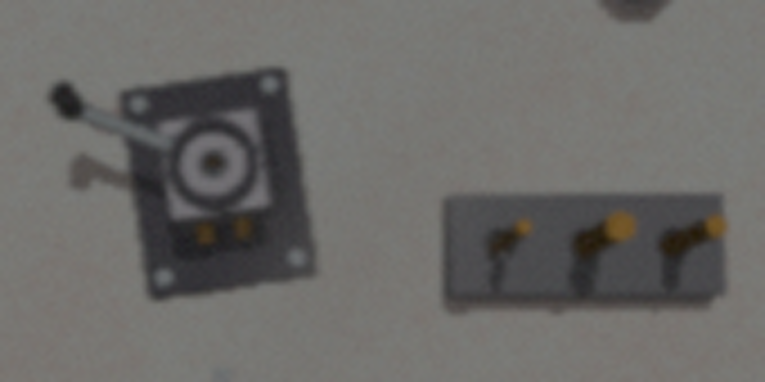

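```bash
cat > h.py <<'E'
import cv2, numpy as np
from scipy.optimize import minimize
from rig import bot
CI={n:bot.camera_info(n) for n in("scene","top")}
def proj(n,X):
    c=CI[n]; X=np.atleast_2d(np.array(X,float))
    p,_=cv2.projectPoints(X.reshape(-1,1,3),cv2.Rodrigues(np.array(c["R"],float))[0],np.array(c["t"],float),np.array(c["K"],float),np.array(c["distortion"],float)); return p[:,0]
def ray(n,uv,z):
    c=CI[n];R=np.array(c["R"],float);t=np.array(c["t"],float)
    p=cv2.undistortPoints(np.array(uv,float).reshape(-1,1,2),np.array(c["K"],float),np.array(c["distortion"],float))[:,0]
    d=np.c_[p,np.ones(len(p))]@R; o=-R.T@t
    return o+d*((z-o[2])/d[:,2])[:,None]
def circ(x,y,r,z,n=40):
    a=np.linspace(0,2*np.pi,n,endpoint=False); return np.c_[x+r*np.cos(a),y+r*np.sin(a),np.full(n,z)]
S=4
def fill(n,X,box,hull=True):
    """soft mask of hull of points within box (l,t,r,b)"""
    l,t,r,b=box; p=proj(n,X)
    if hull: p=cv2.convexHull(p.astype(np.float32))[:,0]
    q=((p-[l,t]+0.5)*S-0.5)
    m=np.zeros(((b-t)*S,(r-l)*S),np.uint8); cv2.fillPoly(m,[np.round(q*256).astype(np.int32)],255,shift=8)
    return cv2.GaussianBlur(cv2.resize(m.astype(np.float32)/255,(r-l,b-t),interpolation=cv2.INTER_AREA),(0,0),0.6)
E
python3 - <<'E'
from h import *
im={n:cv2.imread(f"pics/{n}0.png").astype(np.float32) for n in CI}
box={"scene":(200,150,265,232),"top":(315,195,395,245)}
def br(n):
    l,t,r,b=box[n]; i=im[n][t:b,l:r]; return (i[...,2]-i[...,0])/(i.sum(2)+1)
feat={n:br(n) for n in CI}
feat["scene"]=feat["scene"];
# initial tops
tops={"round":[(217.0,160)],"hex":[(231,168)],"slim":[(245,176)]}
for k,r in (("round",.007),("hex",.0095),("slim",.005)):
    x0=ray("scene",tops[k],.16)[0]
    def one(n,p):
        m=fill(n,np.r_[circ(p[0],p[1],r,.04),circ(p[0],p[1],r,.16)],box[n]); 
        w=cv2.dilate(m,np.ones((9,9)))>0.02
        f=feat[n]; m_=m[w]; f_=f[w]; return np.corrcoef(m_,f_)[0,1]
    def s(p,ns): return -sum(one(n,p) for n in ns)
    for ns in (("scene","top"),("scene",),("top",)):
        best=min((minimize(s,x0[:2]+np.array(d),args=(ns,),method="Nelder-Mead",options=dict(initial_simplex=[x0[:2]+d,x0[:2]+d+[.01,0],x0[:2]+d+[0,.01]],xatol=1e-5)) for d in np.array([[0,0],[.005,.005],[-.005,-.005]])),key=lambda o:o.fun)
        print(k,ns,np.round(best.x,4),round(best.fun,3))
# rough geometry
print("mouth rough",ray("top",[(225+212/4.5,165+162/4.5)],.114),ray("scene",[(195+401/4.5,150+342/4.5)],.114))
for n,pts in (("top",[(445,197),(724,197),(724,290),(445,298)]),):
    print("rack",np.round(ray(n,[(225+a/4.5,165+b/4.5) for a,b in pts],.04),4).tolist())
E
```

```text
round ('scene', 'top') [ 0.5266 -0.2472] -1.83
round ('scene',) [ 0.5276 -0.2462] -0.898
round ('top',) [ 0.5273 -0.2479] -0.937
hex ('scene', 'top') [ 0.5284 -0.1881] -1.857
hex ('scene',) [ 0.528  -0.1874] -0.932
hex ('top',) [ 0.5297 -0.19  ] -0.941
slim ('scene', 'top') [ 0.5291 -0.1279] -1.786
slim ('scene',) [ 0.5304 -0.126 ] -0.86
slim ('top',) [ 0.53   -0.1287] -0.946
mouth rough [[0.58010202 0.0640078  0.114     ]] [[0.58413672 0.0709508  0.114     ]]
rack [[0.5623, -0.0936, 0.04], [0.5578, -0.2864, 0.04], [0.4936, -0.283, 0.04], [0.4929, -0.0912, 0.04]]
```

```bash
cat > fx.py <<'E'
from h import *
def fitring(im,n,x0,box):
    l,t,r,b=box; g=im[t:b,l:r].astype(np.float32).mean(2)
    def f(p):
        o=fill(n,circ(p[0],p[1],.030,.114),box); i=fill(n,circ(p[0],p[1],.022,.114),box)
        w=o>0.03
        return np.corrcoef((i-o)[w],g[w])[0,1]
    def c(p):
        return -f(p)
    x0=np.array(x0); return minimize(c,x0,method="Nelder-Mead",options=dict(initial_simplex=[x0,x0+[.008,0],x0+[0,.008]],xatol=1e-5))
if __name__=="__main__":
    im={n:cv2.imread(f"pics/{n}0.png") for n in CI}
    box={"scene":(245,205,325,285),"top":(225,165,310,245)}
    for n in CI:
        o=min((fitring(im[n],n,np.array([.581,.066])+d,box[n]) for d in np.array([[0,0],[.004,.004],[-.004,-.004],[.004,-.004]])),key=lambda o:o.fun); print(n,np.round(o.x,4),round(o.fun,3))
    # base plate + knob: joint dark fit by manual params, score dark
    from scipy.optimize import differential_evolution
    def plate(x,y,a):
        c,s=np.cos(a),np.sin(a); P=[]
        for sx,sy in((1,1),(1,-1),(-1,-1),(-1,1)):
            u,v=sx*.075,sy*.06; P.append([x+c*u-s*v,y+s*u+c*v,.012])
        return np.array(P)
    R={}
    for n in CI:
        l,t,r,b=box[n]; g=im[n][t:b,l:r].astype(np.float32).mean(2)
        def c(p):
            X=plate(*p); m=fill(n,X,box[n]); 
            w=(cv2.dilate(m,np.ones((7,7)))>.03)
            # leave the block/lever out
            ex=np.r_[[[p[0]+dx,p[1]+dy,z] for dx in(-.045,.045) for dy in(-.045,.045) for z in(.01,.114)]]
            w&=~(fill(n,ex,box[n])>.02)
            return -np.corrcoef(-m[w],g[w])[0,1]
        o=differential_evolution(c,[(.565,.595),(.05,.085),(-.05,.3)],seed=1,tol=1e-4,maxiter=60); print("plate",n,np.round(o.x,4),np.degrees(o.x[2]).round(2),round(o.fun,3)); R[n]=o.x
        def k(p):
            X=np.r_[circ(p[0],p[1],.009,.106),circ(p[0],p[1],.009,.156)]; m=fill(n,X,box[n]); w=(cv2.dilate(m,np.ones((5,5)))>.03)
            return -np.corrcoef(-m[w],g[w])[0,1]
        o=differential_evolution(k,[(.58,.68),(.10,.20)],seed=1,tol=1e-4,maxiter=60); print("knob",n,np.round(o.x,4),round(o.fun,3),"ang",)
E
python3 fx.py
```

```text
scene [0.5862 0.0705] -0.725
top [0.5801 0.0643] -0.757
plate scene [0.5866 0.0703 0.1325] 7.59 -0.935
knob scene [0.6208 0.1603] -0.697 ang
plate top [0.5804 0.0653 0.1341] 7.68 -0.942
knob top [0.6199 0.1566] -0.958 ang
```

Run:
```python
from h import *
for n in CI:
    d=np.load(f"pics/{n}0.npy"); c=CI[n];R=np.array(c["R"]);t=np.array(c["t"]);K=np.array(c["K"])
    v,u=np.mgrid[:420,:560]; p=cv2.undistortPoints(np.stack([u,v],-1).reshape(-1,1,2).astype(float),K,np.array(c["distortion"]))[:,0]
    X=(np.c_[p,np.ones(len(p))]*d.reshape(-1,1)-t)@R; X=X.reshape(420,560,3)
    np.save(f"pics/{n}_X.npy",X)
    m=(d>0)
    # bench heights in a grid
    for (x,y) in((.45,0),(.45,.15),(.7,.0),(.58,.2),(.5,-.4),(.65,-.2),(.7,.15),(.4,-.2)):
        s=m&(np.hypot(X[...,0]-x,X[...,1]-y)<.02); print(n,(x,y),"z",np.median(X[s][:,2]).round(4),X[s][:,2].std().round(4),s.sum())
    s=m&(X[...,2]>.095)&(X[...,2]<.125)&(np.hypot(X[...,0]-.583,X[...,1]-.068)<.06); Q=X[s]; print("top of fixture",len(Q),np.round(Q.mean(0),4),np.round([Q.min(0),Q.max(0)],4).tolist())
    s=m&(X[...,2]>.03)&(X[...,2]<.05)&(np.hypot(X[...,0]-.528,X[...,1]+.188)<.12); Q=X[s]; print("rack top",len(Q),np.round(np.median(Q,0),4),np.round(np.percentile(Q,[2,98],axis=0),4).tolist())
```

```text
scene (0.45, 0) z 0.0002 0.0025 76
scene (0.45, 0.15) z 0.0009 0.0025 103
scene (0.7, 0.0) z -0.0 0.0025 118
scene (0.58, 0.2) z 0.0005 0.0024 117
scene (0.5, -0.4) z -0.0003 0.0025 71
scene (0.65, -0.2) z 0.0001 0.0023 91
scene (0.7, 0.15) z 0.0001 0.0025 133
scene (0.4, -0.2) z 0.0002 0.0029 69
top of fixture 438 [0.5873 0.0713 0.1068] [[0.5451, 0.0306, 0.0951], [0.6209, 0.1223, 0.1188]]
rack top 853 [ 0.5372 -0.1749  0.0398] [[0.4954, -0.2784, 0.0314], [0.5656, -0.0921, 0.0462]]
top (0.45, 0) z 0.0003 0.0024 125
top (0.45, 0.15) z 0.0005 0.0026 127
top (0.7, 0.0) z 0.0001 0.0024 119
top (0.58, 0.2) z 0.0003 0.0028 120
top (0.5, -0.4) z 0.0009 0.0026 120
top (0.65, -0.2) z 0.0004 0.0023 117
top (0.7, 0.15) z 0.0007 0.0028 116
top (0.4, -0.2) z 0.0003 0.0023 126
top of fixture 490 [0.5819 0.0691 0.1068] [[0.547, 0.0325, 0.095], [0.6165, 0.1226, 0.1206]]
rack top 1211 [ 0.5241 -0.1802  0.0403] [[0.4939, -0.2789, 0.0352], [0.5629, -0.0947, 0.045]]
```

```bash
cat > plan.py <<'E'
import numpy as np,sys
from rig import bot
def show():
    s=bot.read_state();R=np.array(s["tcp_rot"]);p=np.array(s["position"])
    print("t",round(s["time_s"],2),"p",np.round(p*1e3,1),"psi",round(np.degrees(np.arctan2(R[1,0],R[0,0])),2),"zax",np.round(R[:,2],4),"F",np.round(s["force"],1),"open",round(s["opening"],3),"j",np.round(s["joint_positions"],1)); return p,R
def rel(target_mm):
    p,R=show(); d=R.T@(np.array(target_mm)-p*1e3); print("tool-frame shift to target mm",np.round(d,1))
E
python3 - <<'E'
from plan import *; show()
for n in("scene","top"):
    X=np.load(f"pics/{n}_X.npy"); 
    for x in np.arange(.1,.8,.1):
        print(n,round(x,1),[ (lambda s: round(float(np.percentile(X[s][:,2],98)),2) if s.sum()>5 else None)((abs(X[...,0]-x)<.05)&(abs(X[...,1]-y)<.05)) for y in np.arange(.7,-.35,-.1)])
# plan from current to via (.47,.30,.30) then (.527,-.247,.25)
p,R=show(); p=p*1e3; psi=167.1
a=np.array([450,330,300.]); b=np.array([527,-247,250.])
for q0,q1,pp in((p,a,167.1),(a,b,88.8)):
    for ps in (pp,):
        c,s=np.cos(np.radians(ps)),np.sin(np.radians(ps)); T=np.array([[c,s,0],[s,-c,0],[0,0,-1]]).T; print(np.round(T.T@(q1-q0),1))
E
```

```text
t 0.8 p [139.3 609.3 222.6] psi 167.12 zax [ 0.  0. -1.] F [0.  0.3 0.7] open 0.999 j [ 66.9  30.2  82.1  -0.   67.7 -10.2]
scene 0.1 [0.01, 0.39, 0.65, 0.68, 0.01, 0.01, 0.1, 0.34, 0.32, 0.01, 0.01]
scene 0.2 [0.01, 0.39, 0.59, 0.04, 0.01, 0.01, 0.01, 0.01, 0.01, 0.01, 0.01]
scene 0.3 [0.01, 0.01, 0.12, 0.12, 0.01, 0.03, 0.01, 0.01, 0.01, 0.01, 0.01]
scene 0.4 [0.01, 0.02, 0.16, 0.01, 0.02, 0.02, 0.01, 0.01, 0.01, 0.01, 0.01]
scene 0.5 [0.02, 0.17, 0.16, 0.01, 0.01, 0.01, 0.05, 0.01, 0.14, 0.16, 0.1]
scene 0.6 [0.22, 0.16, 0.15, 0.01, 0.01, 0.15, 0.12, 0.12, 0.04, 0.04, 0.04]
scene 0.7 [0.01, 0.02, 0.02, 0.03, 0.03, 0.01, 0.03, 0.01, 0.01, 0.04, 0.04]
top 0.1 [0.33, 0.43, 0.56, 0.0, 0.0, 0.01, 0.07, 0.33, 0.33, 0.01, 0.01]
top 0.2 [0.34, 0.53, 0.59, 0.05, 0.01, 0.0, 0.01, 0.01, 0.01, 0.01, 0.01]
top 0.3 [0.0, 0.0, 0.12, 0.12, 0.01, 0.03, 0.01, 0.01, 0.01, 0.01, 0.01]
top 0.4 [0.01, 0.02, 0.15, 0.01, 0.02, 0.02, 0.01, 1.27, 0.01, 0.01, 0.01]
top 0.5 [0.01, 0.16, 0.16, 0.0, 0.01, 0.01, 0.08, 0.02, 0.09, 0.16, 0.04]
top 0.6 [0.22, 0.16, 0.16, 0.01, 0.01, 0.16, 0.12, 0.11, 0.04, 0.04, 0.04]
top 0.7 [0.0, 0.02, 0.02, 0.03, 0.03, 0.02, 0.03, 0.02, 0.01, 0.05, 0.04]
t 0.8 p [139.3 609.3 222.6] psi 167.12 zax [ 0.  0. -1.] F [0.  0.3 0.7] open 0.999 j [ 66.9  30.2  82.1  -0.   67.7 -10.2]
[-365.2 -202.8  -77.4]
[-575.3   89.1   50. ]
```

>>> servo_tool:
  increments:
    - [0,[-20,-11,-15],0]
    - [0,[-36,-20,-20],0]
    - [0,[-40,-23,-20],0]
    - [0,[-40,-23,-20],0]
    - [0,[-40,-23,0],0]

```text
time_s: 1.42
position: [0.2912, 0.4715, 0.3007]
tcp_rot: [[-0.975, 0.223, 0.005], [0.223, 0.975, 0.004], [-0.004, 0.005, -1.0]]
force: [1.0, 0.1, -0.2]
opening: 1.003
```

>>> servo_tool:
  increments:
    - [0,[-40,-23,0],0]
    - [0,[-40,-23,0],0]
    - [0,[-40,-23,0],0]
    - [0,[-40,-20,0],0]
    - [0,[-29,-14,0],0]

```text
time_s: 2.05
position: [0.4518, 0.3274, 0.2988]
tcp_rot: [[-0.974, 0.225, 0.002], [0.225, 0.974, -0.0], [-0.002, 0.0, -1.0]]
force: [-1.4, 1.0, 0.4]
opening: 0.999
```

>>> servo_tool:
  increments:
    - [0,[0,0,0],10]
    - [0,[0,0,0],10]
    - [0,[0,0,0],10]
    - [0,[0,0,0],10]
    - [0,[0,0,0],10]

```text
time_s: 2.68
position: [0.4503, 0.3287, 0.2987]
tcp_rot: [[-0.45, 0.893, 0.001], [0.893, 0.45, -0.0], [-0.001, 0.001, -1.0]]
force: [0.1, -0.3, -0.1]
opening: 1.001
```

>>> servo_tool:
  increments:
    - [0,[0,0,0],10]
    - [0,[0,0,0],10]
    - [0,[0,0,0],8.3]
    - [0,[0,0,0],0]

```text
time_s: 3.18
position: [0.4502, 0.329, 0.2985]
tcp_rot: [[0.02, 1.0, 0.001], [1.0, -0.02, 0.0], [0.0, 0.001, -1.0]]
force: [0.8, -0.2, 0.5]
opening: 1.002
```

```bash
python3 -c "
from plan import *; rel([527,-247,250])"
```

```text
t 3.17 p [450.2 329.  298.5] psi 88.87 zax [ 0.0012  0.     -1.    ] F [ 0.8 -0.2  0.5] open 1.002 j [24.7 20.3 86.4 -0.  73.2 25.8]
tool-frame shift to target mm [-574.3   88.1   48.6]
```

>>> servo_tool:
  increments:
    - [0,[-25,4,0],0]
    - [0,[-50,7,0],0]
    - [0,[-55,8,0],0]
    - [0,[-55,8,0],0]
    - [0,[-55,8,0],0]

```text
time_s: 3.8
position: [0.4799, 0.0871, 0.2983]
tcp_rot: [[0.018, 1.0, 0.001], [1.0, -0.018, -0.0], [-0.0, 0.001, -1.0]]
force: [1.5, -0.4, -0.1]
opening: 0.997
```

>>> servo_tool:
  increments:
    - [0,[-55,8,0],0]
    - [0,[-55,8,0],0]
    - [0,[-55,9,10],0]
    - [0,[-55,9,10],0]
    - [0,[-50,9,10],0]

```text
time_s: 4.42
position: [0.5171, -0.1842, 0.268]
tcp_rot: [[0.019, 1.0, 0.001], [1.0, -0.019, -0.001], [-0.001, 0.001, -1.0]]
force: [-0.1, 0.7, 0.2]
opening: 0.998
```

>>> servo_tool:
  increments:
    - [0,[-40,6,10],0]
    - [0,[-24,4,10],0]
    - [0,[0,0,0],0]

```text
time_s: 4.8
position: [0.5254, -0.2467, 0.2467]
tcp_rot: [[0.022, 1.0, -0.001], [1.0, -0.022, 0.001], [0.001, -0.001, -1.0]]
force: [-1.2, -0.9, 0.5]
opening: 1.005
```

```bash
python3 -c "
from plan import *; rel([527,-247,250])
import cv2
for n in('scene','top'):
    im,d=bot.capture(n); cv2.imwrite(f'pics/{n}1.png',im)
a=cv2.imread('pics/scene1.png')[90:240,180:320]; b=cv2.imread('pics/top1.png')[140:260,290:430]
cv2.imwrite('pics/c3.png',np.hstack([cv2.resize(x,(390,390),interpolation=cv2.INTER_CUBIC) for x in(a,b)]))
"
```

```text
t 4.8 p [ 525.4 -246.7  246.7] psi 88.75 zax [-0.0014  0.0012 -1.    ] F [-1.2 -0.9  0.5] open 1.005 j [-36.2  25.3  87.    0.   67.9 -34.9]
tool-frame shift to target mm [-0.2  1.6 -3.3]
```

View pics/c3.png

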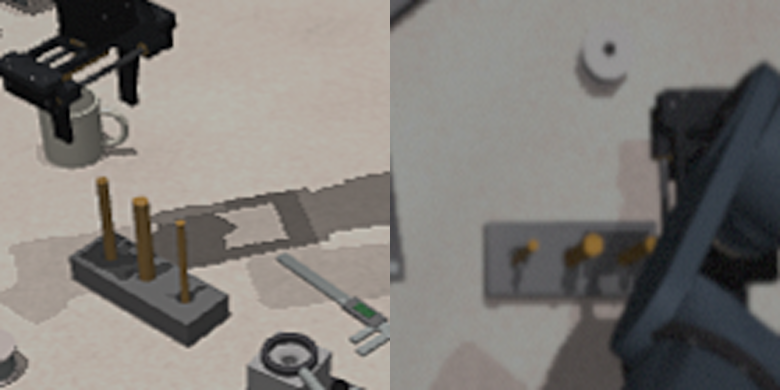

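```bash
python3 -c "
from h import *
p=np.array([.5254,-.2467,.2467]); 
for s in(-.0505,0,.0505): print(proj('scene',p+[s,-s*.02,0]))
print(proj('scene',[.527,-.247,.16]))
a=cv2.imread('pics/scene1.png')[90:180,170:260]; cv2.imwrite('pics/c4.png',cv2.resize(a,(720,720),interpolation=cv2.INTER_NEAREST))
"
```

```text
[[225.87065989 128.70499454]]
[[214.05595463 136.20508976]]
[[201.78795581 143.98468686]]
[[216.15513298 159.09213638]]
```

View pics/c4.png

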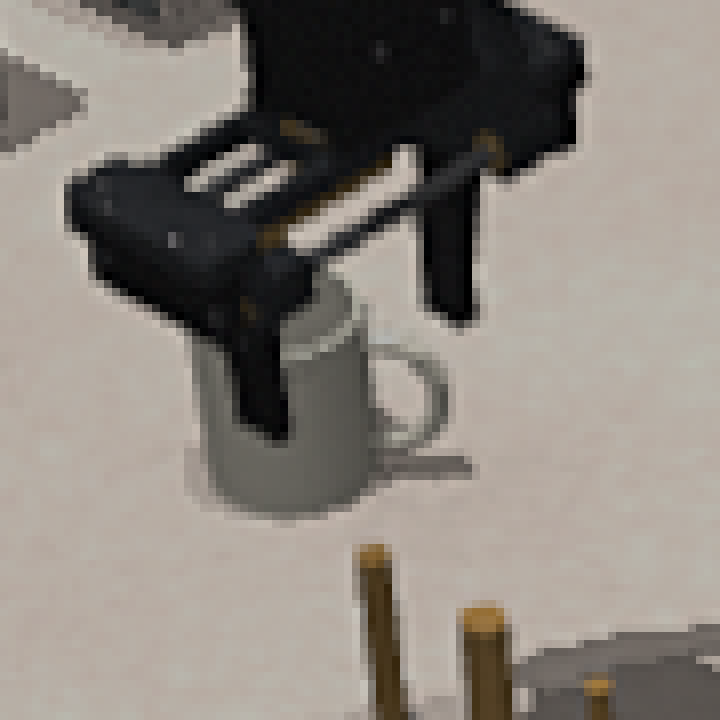

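>>> servo_tool:
  increments:
    - [0,[0,1.5,25],0]
    - [0,[0,0,35],0]
    - [0,[0,0,35],0]
    - [0,[0,0,25],0]
    - [0,[0,0,13],0]

```text
time_s: 5.52
position: [0.5272, -0.2436, 0.1139]
tcp_rot: [[0.018, 1.0, -0.001], [1.0, -0.018, 0.001], [0.001, -0.001, -1.0]]
force: [-0.6, -0.4, 0.8]
opening: 1.0
```

>>> servo_tool:
  increments:
    - [0.5,[0,0,0],0]
    - [0.75,[0,0,0],0]
    - [1,[0,0,0],0]
    - [1,[0,0,0],0]
    - [1,[0,0,0],0]

```text
time_s: 6.15
position: [0.5276, -0.2459, 0.1149]
tcp_rot: [[0.021, 1.0, 0.001], [1.0, -0.021, -0.0], [-0.0, 0.001, -1.0]]
force: [-0.4, -0.2, 0.0]
opening: 0.515
```

```bash
python3 -c "
from plan import *; show()
import cv2
for n in('scene','top'):
    im,d=bot.capture(n); cv2.imwrite(f'pics/{n}2.png',im)
a=cv2.imread('pics/scene2.png')[120:230,180:290]; b=cv2.imread('pics/top2.png')[140:260,290:430]
cv2.imwrite('pics/c5.png',np.hstack([cv2.resize(x,(390,390),interpolation=cv2.INTER_CUBIC) for x in(a,b)]))
"
```

```text
t 6.15 p [ 527.6 -245.9  114.9] psi 88.81 zax [ 5.e-04 -4.e-04 -1.e+00] F [-0.4 -0.2  0. ] open 0.515 j [-36.   35.1  93.8  -0.   51.  -34.8]
```

View pics/c5.png

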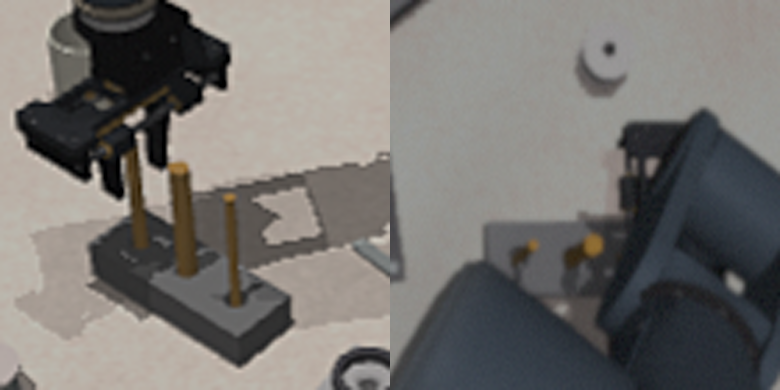

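Fingers straddle the left bar only (scene crop ≈ (135,170)). Finish closing.

>>> servo_tool:
  increments:
    - [1,[0,0,0],0]
    - [1,[0,0,0],0]
    - [1,[0,0,0],0]
    - [1,[0,0,0],0]
    - [1,[0,0,0],0]

```text
time_s: 6.88
position: [0.5276, -0.2457, 0.1145]
tcp_rot: [[0.021, 1.0, 0.0], [1.0, -0.021, 0.0], [0.0, 0.0, -1.0]]
force: [0.8, -0.8, -0.8]
opening: 0.15
```

>>> servo_tool:
  increments:
    - [1,[0,0,0],0]
    - [1,[0,0,0],0]

```text
time_s: 7.12
position: [0.5276, -0.2457, 0.1145]
tcp_rot: [[0.021, 1.0, 0.0], [1.0, -0.021, -0.0], [-0.0, 0.0, -1.0]]
force: [-0.1, 0.8, -1.2]
opening: 0.154
```

>>> servo_tool:
  increments:
    - [1,[0,0,-8],0]
    - [1,[0,0,-20],0]
    - [1,[0,0,-35],0]
    - [1,[0,0,-40],0]
    - [1,[0,0,-40],0]

```text
time_s: 7.75
position: [0.527, -0.2454, 0.259]
tcp_rot: [[0.021, 1.0, -0.001], [1.0, -0.021, 0.0], [0.0, -0.001, -1.0]]
force: [0.8, -0.7, -1.7]
opening: 0.148
```

>>> servo_tool:
  increments:
    - [1,[0,0,-30],0]
    - [1,[0,0,-10],0]
    - [1,[0,0,0],0]

```text
time_s: 8.12
position: [0.5273, -0.2456, 0.2976]
tcp_rot: [[0.021, 1.0, 0.0], [1.0, -0.021, -0.0], [-0.0, 0.0, -1.0]]
force: [0.5, -0.1, -2.3]
opening: 0.153
```

```bash
python3 -c "
from plan import *; rel([583,68,290])
import cv2
for n in('scene',):
    im,d=bot.capture(n); cv2.imwrite(f'pics/{n}3.png',im)
a=cv2.imread('pics/scene3.png')[70:230,170:330]
cv2.imwrite('pics/c6.png',cv2.resize(a,(600,600),interpolation=cv2.INTER_CUBIC))
"
```

```text
t 8.12 p [ 527.3 -245.6  297.6] psi 88.82 zax [ 1.e-04 -1.e-04 -1.e+00] F [ 0.5 -0.1 -2.3] open 0.153 j [-36.   22.4  83.1  -0.   74.5 -34.8]
tool-frame shift to target mm [314.7  49.3   7.6]
```

View pics/c6.png

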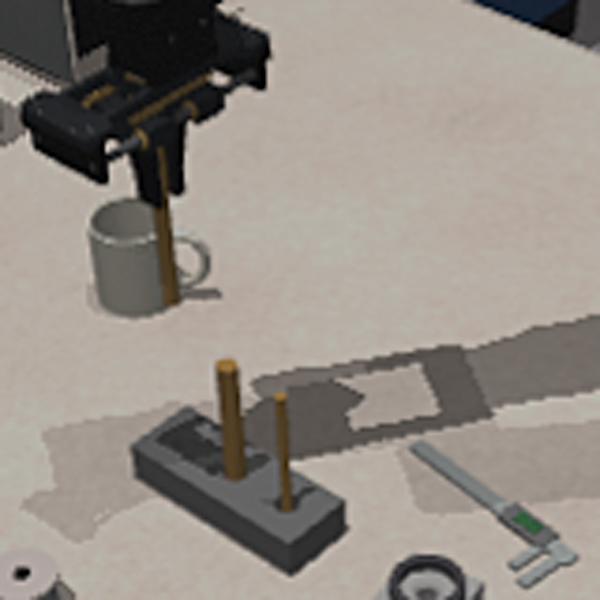

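>>> servo_tool:
  increments:
    - [1,[20,3,0],0]
    - [1,[45,7,0],0]
    - [1,[50,8,0],0]
    - [1,[50,8,0],0]
    - [1,[50,8,0],0]

```text
time_s: 8.8
position: [0.5651, -0.0283, 0.2961]
tcp_rot: [[0.02, 1.0, -0.003], [1.0, -0.02, 0.001], [0.001, -0.003, -1.0]]
force: [0.3, -0.5, -1.5]
opening: 0.151
```

>>> servo_tool:
  increments:
    - [1,[50,8,10],0]
    - [1,[35,5,15],0]
    - [1,[15,2,15],0]
    - [1,[0,0,5],0]
    - [1,[0,0,0],0]

```text
time_s: 9.43
position: [0.5825, 0.0672, 0.2518]
tcp_rot: [[0.021, 1.0, -0.002], [1.0, -0.021, -0.001], [-0.001, -0.002, -1.0]]
force: [-0.7, 0.4, -1.7]
opening: 0.154
```

```bash
cat > look.py <<'E'
from plan import *; import cv2,sys
k=sys.argv[1]
p,R=show()
for n in('scene','top'):
    im,d=bot.capture(n); cv2.imwrite(f'pics/{n}_{k}.png',im); np.save(f'pics/{n}_{k}.npy',d)
a=cv2.imread(f'pics/scene_{k}.png')[155:285,230:340]; b=cv2.imread(f'pics/top_{k}.png')[150:260,200:310]
cv2.imwrite(f'pics/v_{k}.png',np.hstack([cv2.resize(a,(495,585),interpolation=cv2.INTER_CUBIC),cv2.resize(b,(300,300),interpolation=cv2.INTER_CUBIC)[np.r_[0:300].tolist()+[299]*285]]))
E
python3 look.py 4
```

```text
t 9.43 p [582.5  67.2 251.8] psi 88.77 zax [-1.9e-03 -6.0e-04 -1.0e+00] F [-0.7  0.4 -1.7] open 0.154 j [-4.3 25.4 85.8 -0.  68.9 -3.1]
```

View pics/v_4.png

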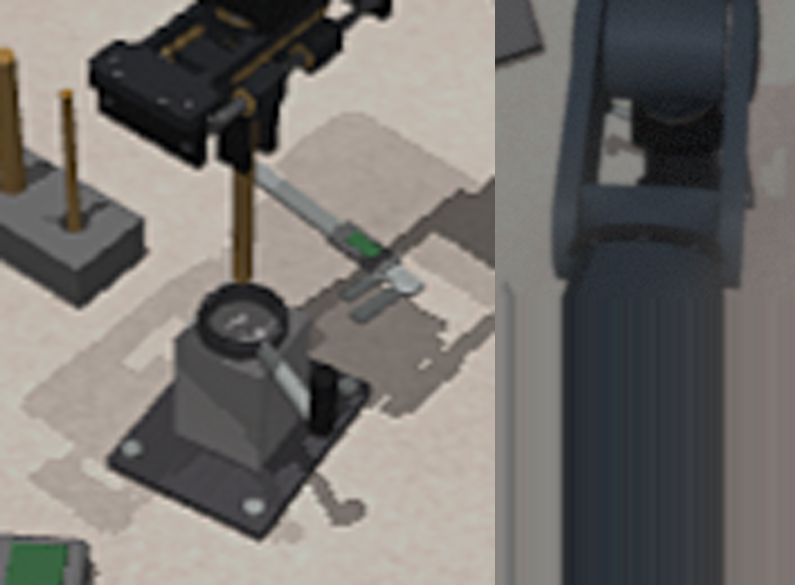

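```bash
cat > rl.py <<'E'
from fx import *
import sys
k,zf=sys.argv[1],float(sys.argv[2])
im=cv2.imread(f"pics/scene_{k}.png"); 
box=(225,160,320,285); l,t,r,b=box; i=im[t:b,l:r].astype(np.float32); f=(i[...,2]-i[...,0])/(i.sum(2)+1)
g=cv2.imread(f"pics/scene0.png")[t:b,l:r].astype(np.float32).mean(2)
def c(p,zf=zf,tx=0,ty=0,W=3):
    zt=zf+.09
    # extent of visible: use lower 45 mm only
    X=np.r_[circ(p[0],p[1],.007,zf),circ(p[0],p[1],.007,zf+.06)]
    m=fill("scene",X,box); Y=np.r_[circ(p[0],p[1],.016,zf-.012),circ(p[0],p[1],.016,zf+.045)]
    w=fill("scene",Y,box)>.5
    return -np.corrcoef(m[w],f[w])[0,1]
x0=np.array([.584,.068])
o=min((minimize(c,x0+d,method="Nelder-Mead",options=dict(initial_simplex=[x0+d,x0+d+[.005,0],x0+d+[0,.005]],xatol=1e-5)) for d in np.array([[0,0],[.004,.004],[-.004,-.004],[.004,-.004],[-.004,.004]])),key=lambda o:o.fun)
print("bar scene",np.round(o.x,4),round(o.fun,3))
rg=[fitring(cv2.imread(f"pics/{q}.png"),"scene",np.array([.585,.070])+d,(245,205,325,285)) for q in("scene0","scene1") for d in np.array([[0,0],[.004,.004],[-.004,-.004]])]
for q in rg: print("ring",np.round(q.x,4),round(q.fun,3))
im2=cv2.resize(im[t:b,l:r],None,fx=5,fy=5,interpolation=cv2.INTER_CUBIC)
def dr(X,col):
    p=(proj("scene",X)-[l,t]+.5)*5-.5; cv2.polylines(im2,[np.round(p).astype(int)],True,col,1)
q=rg[0].x
for z in(zf,zf+.05): dr(circ(*o.x,.007,z),(0,255,0))
dr(circ(*q,.03,.114),(0,0,255)); dr(circ(*q,.022,.114),(0,0,255)); dr(circ(*q,.01075,.102),(255,0,0))
cv2.imwrite(f"pics/o_{k}.png",im2)
E
python3 rl.py 4 .1473
```

```text
bar scene [0.5784 0.0634] -0.902
ring [0.5862 0.0705] -0.725
ring [0.5862 0.0705] -0.725
ring [0.5854 0.0699] -0.723
ring [0.5862 0.0705] -0.724
ring [0.5862 0.0705] -0.724
ring [0.5854 0.0699] -0.722
```

View pics/o_4.png

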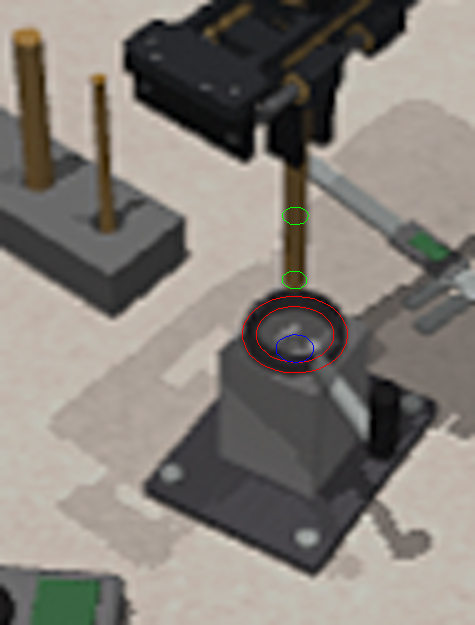

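```bash
cat > fx2.py <<'E'
from h import *
from scipy.optimize import differential_evolution
im={n:cv2.imread(f"pics/{n}0.png") for n in CI}
box={"scene":(245,205,325,285),"top":(225,165,310,245)}
def DE(c,b): return differential_evolution(c,b,seed=1,tol=1e-4,maxiter=60)
for n in CI:
    l,t,r,b=box[n]; g=im[n][t:b,l:r].astype(np.float32).mean(2)
    def c(p):
        o=fill(n,np.r_[circ(*p,.030,.114),circ(*p,.030,.102)],box[n]); i=np.minimum(fill(n,circ(*p,.022,.114),box[n]),fill(n,circ(*p,.022,.102),box[n]))
        w=fill(n,np.r_[circ(*p,.034,.114),circ(*p,.034,.102)],box[n])>.5; w&=~(fill(n,circ(*p,.0115,.102),box[n])>.1)
        # exclude lever sector
        return -np.corrcoef((i-o)[w],g[w])[0,1]
    o=DE(c,[(.57,.595),(.055,.08)]); print(n,"ring",np.round(o.x,4),round(o.fun,3))
    def pl(p):
        x,y,a=p; C,s_=np.cos(a),np.sin(a); P=np.array([[x+C*u-s_*v,y+s_*u+C*v,z] for u in(-.075,.075) for v in(-.06,.06) for z in(0,.012)])
        m=fill(n,P,box[n]); w=cv2.dilate(m,np.ones((7,7)))>.03
        ex=np.array([[x+dx,y+dy,z] for dx in(-.045,.045) for dy in(-.045,.045) for z in(.01,.114)]); w&=~(fill(n,ex,box[n])>.02)
        return -np.corrcoef(-m[w],g[w])[0,1]
    o=DE(pl,[(.565,.595),(.05,.085),(-.05,.3)]); print(n,"plate",np.round(o.x,4),round(o.fun,3))
    def hole(p):
        m=fill(n,circ(*p,.0098,.1015),box[n]); w=fill(n,circ(*p,.018,.102),box[n])>.5
        return -np.corrcoef(-m[w],g[w])[0,1]
    o=DE(hole,[(.574,.592),(.058,.078)]); print(n,"hole",np.round(o.x,4),round(o.fun,3))
E
python3 fx2.py
```

```text
scene ring [0.5809 0.0664] -0.879
scene plate [0.5794 0.0661 0.1345] -0.932
scene hole [0.5919 0.078 ] -0.468
top ring [0.5804 0.0651] -0.856
top plate [0.5805 0.0653 0.1254] -0.942
top hole [0.5821 0.0649] -0.962
```

>>> servo_tool:
  increments:
    - [1,[0,-2,10],0]
    - [1,[0,0,12],0]
    - [1,[0,0,10],0]
    - [1,[0,0,6],0]
    - [1,[0,0,0],0]

```text
time_s: 10.15
position: [0.5806, 0.0683, 0.2138]
tcp_rot: [[0.021, 1.0, -0.002], [1.0, -0.021, 0.0], [0.0, -0.002, -1.0]]
force: [-0.0, -0.1, -2.7]
opening: 0.149
```

```bash
python3 look.py 5; python3 -c "
import cv2;a=cv2.imread('pics/scene_5.png')[190:265,245:325];cv2.imwrite('pics/v5.png',cv2.resize(a,(640,600),interpolation=cv2.INTER_CUBIC))"
```

```text
t 10.15 p [580.6  68.3 213.8] psi 88.82 zax [-1.5e-03  1.0e-04 -1.0e+00] F [-0.  -0.1 -2.7] open 0.149 j [-4.2 27.7 88.5 -0.  63.9 -3.1]
```

View pics/v5.png

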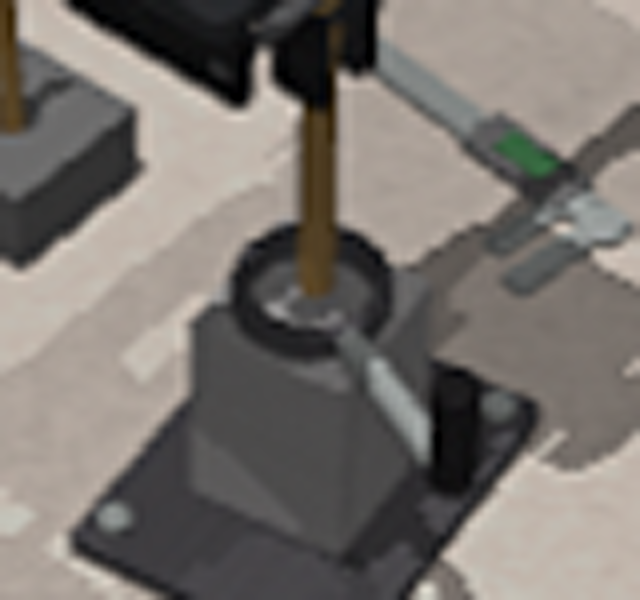

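Run:
```python
from h import *
im=cv2.imread("pics/scene_5.png").astype(np.float32); f=(im[...,2]-im[...,0])/(im.sum(2)+1)
g=im.mean(2)
for v in range(205,230,2):
    row=f[v,275:296]-np.median(f[v,275:296]); row=np.clip(row-.03,0,None); print(v,round(275+(row*np.arange(21)).sum()/row.sum(),2) if row.sum()>0 else None,end="; ")
print()
print("proj mouth", proj("scene",[[.5803,.0662,.102],[.5803,.0662,.114],[.5803,.0655,.102]]))
print("proj bar at TCP", proj("scene",[[.5806,.0683,.109],[.5806,.0668,.109],[.5806,.0668,.15]]))
# ring lateral extents in image 0 : dark profile
g0=cv2.imread("pics/scene0.png").astype(np.float32).mean(2)
for v in range(220,238,2): print(v,g0[v,268:300].astype(int).tolist())
```

```text
205 284.54; 207 284.48; 209 284.29; 211 284.32; 213 284.3; 215 284.32; 217 284.35; 219 284.15; 221 284.14; 223 283.99; 225 284.07; 227 283.97; 229 None; 
proj mouth [[283.60572873 227.36498655]
 [283.64708846 224.48378017]
 [283.41551937 227.25329785]]
proj bar at TCP [[284.1377143  226.08288856]
 [283.72823304 225.84319359]
 [283.87480368 215.78319008]]
220 [166, 165, 163, 162, 163, 165, 168, 135, 72, 49, 54, 52, 39, 28, 27, 26, 26, 28, 29, 40, 53, 57, 51, 106, 152, 168, 167, 164, 163, 162, 162, 164]
222 [161, 162, 161, 161, 167, 170, 117, 51, 56, 37, 21, 61, 78, 83, 90, 114, 121, 104, 90, 70, 44, 26, 39, 55, 49, 131, 167, 167, 169, 168, 166, 165]
224 [161, 163, 163, 166, 171, 127, 63, 54, 36, 65, 132, 152, 146, 143, 142, 144, 144, 143, 142, 143, 150, 125, 67, 45, 56, 64, 125, 147, 146, 155, 162, 166]
226 [163, 162, 166, 163, 153, 108, 57, 58, 95, 137, 147, 142, 132, 125, 124, 120, 114, 123, 132, 139, 143, 147, 151, 107, 53, 45, 121, 150, 145, 126, 86, 138]
228 [163, 163, 153, 142, 146, 105, 43, 53, 57, 97, 132, 149, 124, 75, 63, 72, 73, 69, 93, 131, 143, 142, 101, 57, 57, 37, 123, 150, 107, 56, 92, 154]
230 [140, 127, 139, 145, 147, 153, 107, 26, 41, 58, 59, 56, 66, 98, 90, 83, 106, 105, 98, 83, 66, 60, 54, 39, 27, 72, 97, 76, 57, 56, 94, 151]
232 [135, 78, 69, 72, 105, 134, 149, 127, 81, 46, 28, 35, 42, 53, 60, 59, 60, 57, 49, 82, 132, 148, 116, 69, 105, 96, 59, 62, 62, 57, 99, 154]
234 [136, 81, 74, 77, 78, 76, 74, 72, 83, 119, 122, 94, 79, 64, 52, 45, 52, 58, 64, 79, 106, 130, 141, 139, 104, 63, 60, 64, 64, 61, 86, 142]
236 [135, 81, 75, 78, 78, 78, 78, 78, 77, 77, 77, 74, 83, 113, 142, 152, 154, 152, 149, 141, 100, 85, 120, 136, 141, 118, 77, 59, 63, 65, 64, 47]
```

>>> servo_tool:
  increments:
    - [1,[-1.6,0,3],0]
    - [1,[0,0,3],0]
    - [1,[0,0,2],0]
    - [1,[0,0,2],0]

```text
time_s: 10.75
position: [0.5813, 0.0668, 0.2047]
tcp_rot: [[0.021, 1.0, 0.001], [1.0, -0.021, 0.0], [0.0, 0.001, -1.0]]
force: [0.6, 0.7, -1.3]
opening: 0.15
```

>>> servo_tool:
  increments:
    - [1,[0,0,2],0]
    - [1,[0,0,2],0]
    - [1,[0,0,0],0]

```text
time_s: 11.12
position: [0.5813, 0.0668, 0.2004]
tcp_rot: [[0.021, 1.0, 0.001], [1.0, -0.021, 0.0], [0.0, 0.001, -1.0]]
force: [0.5, 1.1, -1.9]
opening: 0.153
```

>>> servo_tool:
  increments:
    - [1,[0,0,3],0]
    - [1,[0,0,3],0]
    - [1,[0,0,3],0]
    - [1,[0,0,3],0]
    - [1,[0,0,0],0]

```text
time_s: 11.75
position: [0.5812, 0.0667, 0.1882]
tcp_rot: [[0.021, 1.0, 0.0], [1.0, -0.021, 0.0], [0.0, 0.0, -1.0]]
force: [3.0, 1.0, -2.6]
opening: 0.157
```

>>> servo_tool:
  increments:
    - [1,[0,0,4],0]
    - [1,[0,0,4],0]
    - [1,[0,0,4],0]
    - [1,[0,0,3],0]
    - [1,[0,0,0],0]

```text
time_s: 12.38
position: [0.5811, 0.0667, 0.1731]
tcp_rot: [[0.021, 1.0, 0.0], [1.0, -0.021, 0.0], [0.0, 0.0, -1.0]]
force: [2.9, 2.1, -3.8]
opening: 0.151
```

>>> servo_tool:
  increments:
    - [1,[0.4,0.5,0],0]
    - [1,[0,0,2],0]
    - [1,[0,0,2],0]
    - [1,[0,0,2],0]
    - [1,[0,0,0],0]

```text
time_s: 13.0
position: [0.5813, 0.067, 0.1673]
tcp_rot: [[0.021, 1.0, -0.0], [1.0, -0.021, -0.0], [-0.0, -0.0, -1.0]]
force: [1.9, 1.5, -1.9]
opening: 0.149
```

>>> servo_tool:
  increments:
    - [1,[0,0,2],0]
    - [1,[0,0,2],0]
    - [1,[0,0,2],0]
    - [1,[0,0,2],0]
    - [1,[0,0,0],0]

```text
time_s: 13.62
position: [0.5818, 0.0668, 0.1603]
tcp_rot: [[0.02, 1.0, 0.001], [1.0, -0.02, -0.0], [-0.0, 0.001, -1.0]]
force: [0.7, 1.0, 4.2]
opening: 0.155
```

>>> servo_tool:
  increments:
    - [1,[0.2,0,2],0]
    - [1,[0,0,2],0]
    - [1,[0,0,2],0]
    - [1,[0,0,0],0]

```text
time_s: 14.12
position: [0.5817, 0.067, 0.1537]
tcp_rot: [[0.02, 1.0, 0.001], [1.0, -0.02, -0.0], [-0.0, 0.001, -1.0]]
force: [1.3, 0.9, 2.2]
opening: 0.148
```

>>> servo_tool:
  increments:
    - [1,[0,0,2],0]
    - [1,[0,0,2],0]
    - [1,[0,0,0],0]

```text
time_s: 14.5
position: [0.5817, 0.067, 0.1496]
tcp_rot: [[0.02, 1.0, 0.001], [1.0, -0.02, -0.0], [-0.0, 0.001, -1.0]]
force: [1.6, 1.0, 3.2]
opening: 0.157
```

>>> servo_tool:
  increments:
    - [1,[0,0,1],0]
    - [1,[0,0,1],0]
    - [1,[0,0,0],0]

```text
time_s: 14.88
position: [0.5817, 0.0671, 0.1477]
tcp_rot: [[0.02, 1.0, 0.001], [1.0, -0.02, -0.0], [-0.0, 0.001, -1.0]]
force: [2.7, 0.8, 4.0]
opening: 0.153
```

>>> servo_tool:
  increments:
    - [1,[0,0,1],0]
    - [1,[0,0,1],0]
    - [1,[0,0,0],0]

```text
time_s: 15.25
position: [0.5816, 0.0671, 0.1455]
tcp_rot: [[0.021, 1.0, 0.0], [1.0, -0.021, -0.0], [-0.0, 0.0, -1.0]]
force: [1.7, -0.1, 3.8]
opening: 0.153
```

>>> servo_tool:
  increments:
    - [1,[0,0,1],0]
    - [1,[0,0,1],0]
    - [1,[0,0,0],0]

```text
time_s: 15.62
position: [0.5816, 0.0672, 0.1435]
tcp_rot: [[0.021, 1.0, 0.0], [1.0, -0.021, -0.0], [-0.0, 0.0, -1.0]]
force: [1.0, 0.5, 3.5]
opening: 0.153
```

>>> servo_tool:
  increments:
    - [1,[0,0,1],0]
    - [1,[0,0,0],0]

```text
time_s: 15.88
position: [0.5816, 0.0672, 0.1425]
tcp_rot: [[0.021, 1.0, 0.0], [1.0, -0.021, -0.0], [-0.0, 0.0, -1.0]]
force: [2.0, 1.1, 3.4]
opening: 0.15
```

>>> servo_tool:
  increments:
    - [1,[0,0,1],0]
    - [1,[0,0,0],0]

```text
time_s: 16.12
position: [0.5816, 0.0672, 0.1416]
tcp_rot: [[0.021, 1.0, 0.0], [1.0, -0.021, -0.0], [-0.0, 0.0, -1.0]]
force: [1.2, -1.1, 4.2]
opening: 0.151
```

>>> servo_tool:
  increments:
    - [1,[0,0,1],0]
    - [1,[0,0,0],0]

```text
time_s: 16.38
position: [0.5816, 0.0672, 0.1408]
tcp_rot: [[0.021, 1.0, 0.0], [1.0, -0.021, -0.0], [-0.0, 0.0, -1.0]]
force: [1.6, -0.3, 4.9]
opening: 0.156
```

>>> servo_tool:
  increments:
    - [1,[0,0,1],0]
    - [1,[0,0,0],0]

```text
time_s: 16.62
position: [0.5817, 0.0672, 0.1401]
tcp_rot: [[0.021, 1.0, 0.001], [1.0, -0.021, -0.0], [-0.0, 0.001, -1.0]]
force: [1.6, -0.5, 6.4]
opening: 0.15
```

>>> servo_tool:
  increments:
    - [1,[0,0,1],0]
    - [1,[0,0,0],0]

```text
time_s: 16.88
position: [0.5817, 0.0672, 0.1393]
tcp_rot: [[0.021, 1.0, 0.001], [1.0, -0.021, -0.0], [-0.0, 0.001, -1.0]]
force: [1.0, -0.0, 9.0]
opening: 0.153
```

>>> servo_tool:
  increments:
    - [1,[0,0,1],0]
    - [1,[0,0,0],0]

```text
time_s: 17.12
position: [0.5818, 0.0672, 0.1386]
tcp_rot: [[0.021, 1.0, 0.001], [1.0, -0.021, -0.0], [-0.0, 0.001, -1.0]]
force: [1.2, 1.1, 10.1]
opening: 0.152
```

>>> servo_tool:
  increments:
    - [1,[0,0,0.6],0]
    - [1,[0,0,0],0]
    - [1,[0,0,0],0]

```text
time_s: 17.5
position: [0.5819, 0.0672, 0.1383]
tcp_rot: [[0.02, 1.0, 0.001], [1.0, -0.02, -0.0], [-0.0, 0.001, -1.0]]
force: [0.7, 0.1, 11.0]
opening: 0.151
```

>>> servo_tool:
  increments:
    - [0.7,[0,0,0],0]
    - [0.5,[0,0,0],0]
    - [0.5,[0,0,0],0]
    - [0.5,[0,0,0],0]

```text
time_s: 18.0
position: [0.5808, 0.0673, 0.1363]
tcp_rot: [[0.021, 1.0, -0.002], [1.0, -0.021, 0.0], [0.0, -0.002, -1.0]]
force: [0.3, -0.6, 0.0]
opening: 0.476
```

>>> servo_tool:
  increments:
    - [0.5,[0,0,-10],0]
    - [0.5,[0,0,-20],0]
    - [0.5,[0,0,-25],0]
    - [0.5,[0,0,-25],0]
    - [0.5,[0,0,-8],0]

```text
time_s: 18.62
position: [0.5826, 0.0672, 0.2272]
tcp_rot: [[0.021, 1.0, 0.004], [1.0, -0.021, -0.0], [-0.0, 0.004, -1.0]]
force: [-0.1, 0.0, -1.0]
opening: 0.506
```

>>> servo_tool:
  increments:
    - [0.5,[0,0,0],10]
    - [0.5,[0,0,0],10]
    - [0.5,[0,0,0],2.2]
    - [0.5,[0,0,0],0]

```text
time_s: 19.12
position: [0.5811, 0.0673, 0.2245]
tcp_rot: [[0.396, 0.918, -0.001], [0.918, -0.396, 0.0], [-0.0, -0.001, -1.0]]
force: [0.4, -1.0, -0.7]
opening: 0.506
```

```bash
python3 -c "
from plan import *; rel([620.5,157.8,122])"; python3 look.py 6
```

```text
t 19.12 p [581.1  67.3 224.5] psi 66.65 zax [-1.1e-03  1.0e-04 -1.0e+00] F [ 0.4 -1.  -0.7] open 0.506 j [-4.3 27.  87.8  0.  65.2 19. ]
tool-frame shift to target mm [ 98.8   0.4 102.5]
t 19.12 p [581.1  67.3 224.5] psi 66.65 zax [-1.1e-03  1.0e-04 -1.0e+00] F [ 0.4 -1.  -0.7] open 0.506 j [-4.3 27.  87.8  0.  65.2 19. ]
```

View pics/v_6.png

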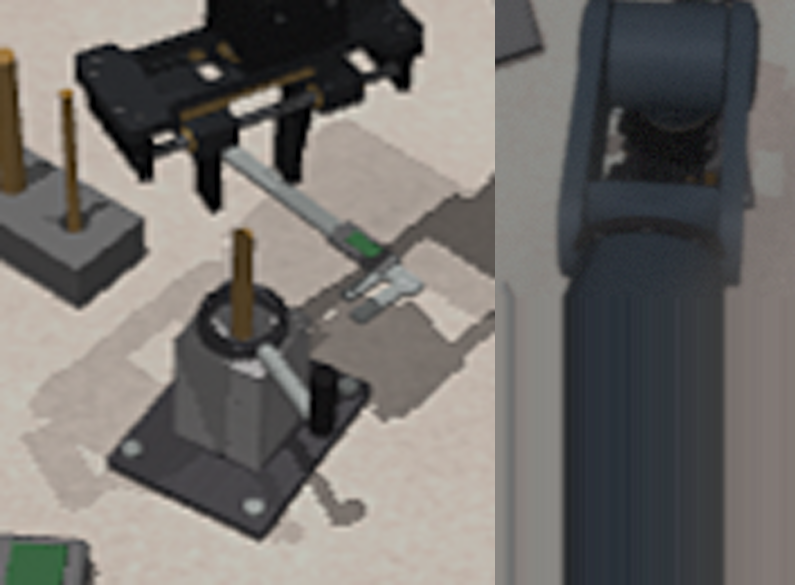

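>>> servo_tool:
  increments:
    - [0.5,[25,0,0],0]
    - [0.5,[35,0,0],0]
    - [0.5,[28,0,0],0]
    - [0.5,[11,0.5,10],0]
    - [0.5,[0,0,15],0]

```text
time_s: 19.85
position: [0.6211, 0.1581, 0.199]
tcp_rot: [[0.396, 0.918, 0.0], [0.918, -0.396, -0.0], [-0.0, 0.0, -1.0]]
force: [0.5, -0.5, -0.6]
opening: 0.503
```

```bash
python3 -c "
from plan import *; rel([620.5,157.8,122])"; python3 look.py 7
```

```text
t 19.85 p [621.1 158.1 199. ] psi 66.69 zax [ 0.e+00 -5.e-04 -1.e+00] F [ 0.5 -0.5 -0.6] open 0.503 j [ 4.3 32.9 81.  -0.  66.1 27.6]
tool-frame shift to target mm [-0.5 -0.5 77. ]
t 19.85 p [621.1 158.1 199. ] psi 66.69 zax [ 0.e+00 -5.e-04 -1.e+00] F [ 0.5 -0.5 -0.6] open 0.503 j [ 4.3 32.9 81.  -0.  66.1 27.6]
```

View pics/v_7.png

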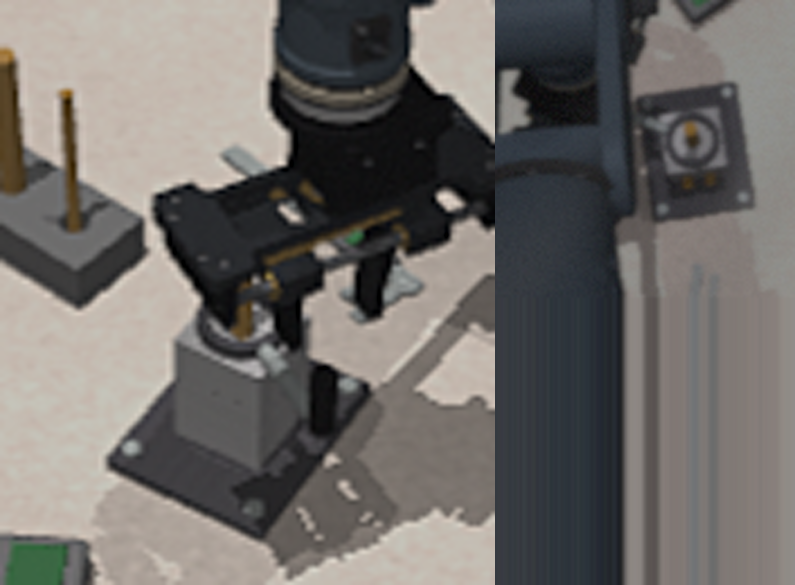

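>>> servo_tool:
  increments:
    - [0.5,[0,-0.5,20],0]
    - [0.5,[0,0,20],0]
    - [0.5,[0,0,18],0]
    - [0.5,[0,0,12],0]
    - [0.5,[0,0,6],0]

```text
time_s: 20.58
position: [0.6205, 0.1578, 0.1231]
tcp_rot: [[0.397, 0.918, -0.001], [0.918, -0.397, -0.0], [-0.001, -0.001, -1.0]]
force: [0.2, 0.2, 0.8]
opening: 0.5
```

>>> servo_tool:
  increments:
    - [0.5,[0,0,0],0]
    - [0.8,[0,0,0],0]
    - [0.8,[0,0,0],0]

```text
time_s: 20.95
position: [0.6212, 0.1582, 0.1247]
tcp_rot: [[0.397, 0.918, 0.001], [0.918, -0.397, 0.0], [0.001, 0.001, -1.0]]
force: [-0.5, -0.2, 0.7]
opening: 0.357
```

```bash
python3 look.py 8;python3 -c "
from plan import *; rel([620.5,157.8,122])"
```

```text
t 20.95 p [621.2 158.2 124.7] psi 66.63 zax [ 1.4e-03  1.0e-04 -1.0e+00] F [-0.5 -0.2  0.7] open 0.357 j [ 4.3 38.  84.5 -0.  57.3 27.7]
t 21.05 p [621.  158.2 124.5] psi 66.62 zax [ 1.e-03  1.e-04 -1.e+00] F [0.2 0.6 0.4] open 0.269 j [ 4.3 38.1 84.6  0.  57.3 27.7]
tool-frame shift to target mm [-0.6 -0.3  2.5]
```

View pics/v_8.png

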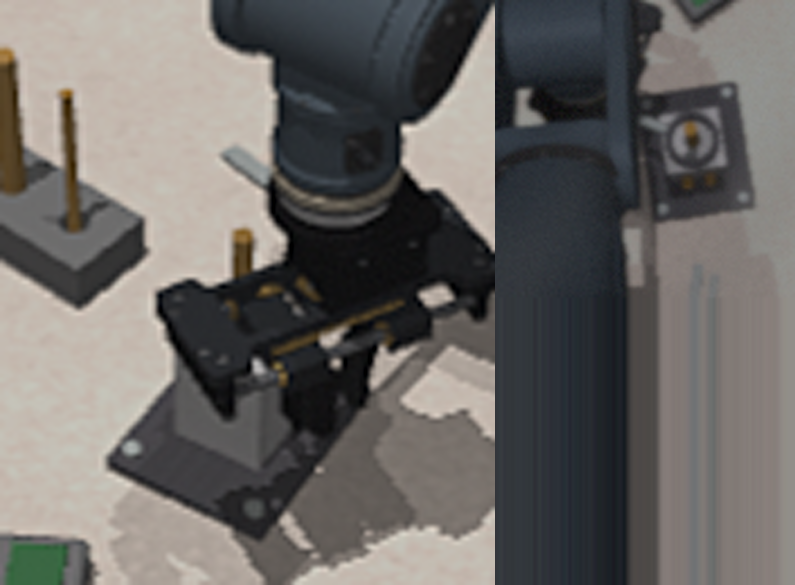

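>>> servo_tool:
  increments:
    - [0.76,[-0.3,0,0],0]
    - [0.76,[-0.1,-4.4,0],-2.5]
    - [0.76,[-0.4,-8.7,0],-5]
    - [0.76,[-0.4,-8.7,0],-5]
    - [0.76,[0,0,0],0]

```text
time_s: 21.68
position: [0.6, 0.1641, 0.1242]
tcp_rot: [[0.19, 0.982, 0.001], [0.982, -0.19, -0.0], [-0.0, 0.001, -1.0]]
force: [1.2, -0.8, 0.3]
opening: 0.241
```

```bash
cat > arc.py <<'E'
from plan import *
p,R=show(); d=p[:2]*1e3-[581,66]; print("r",np.hypot(*d).round(1),"ang",np.degrees(np.arctan2(d[1],d[0])).round(2)); s=bot.read_state(); F=np.array(s["force"]); print("tool F",np.round(R.T@F,1))
E
python3 arc.py
```

```text
t 21.68 p [600.  164.1 124.2] psi 79.07 zax [ 8.e-04 -2.e-04 -1.e+00] F [ 1.2 -0.8  0.3] open 0.241 j [ 5.  36.9 87.5 -0.  55.6 16. ]
r 99.9 ang 79.02
tool F [-0.6  1.3 -0.3]
```

>>> servo_tool:
  increments:
    - [0.76,[-0.4,-8.7,0],-5]
    - [0.76,[-0.4,-8.7,0],-5]
    - [0.76,[-0.4,-8.7,0],-5]
    - [0.76,[-0.4,-8.7,0],-5]

```text
time_s: 22.18
position: [0.5672, 0.1645, 0.1243]
tcp_rot: [[-0.16, 0.987, 0.005], [0.987, 0.16, 0.0], [-0.001, 0.005, -1.0]]
force: [3.9, -1.0, -1.8]
opening: 0.238
```

```bash
python3 arc.py; python3 look.py 9
```

```text
t 22.18 p [567.2 164.5 124.3] psi 99.18 zax [ 4.6e-03  1.0e-04 -1.0e+00] F [ 3.9 -1.  -1.8] open 0.238 j [ 5.3 34.8 92.4 -0.  52.6 -3.8]
r 99.4 ang 97.97
tool F [-1.6  3.7  1.8]
t 22.18 p [567.2 164.5 124.3] psi 99.18 zax [ 4.6e-03  1.0e-04 -1.0e+00] F [ 3.9 -1.  -1.8] open 0.238 j [ 5.3 34.8 92.4 -0.  52.6 -3.8]
```

View pics/v_9.png

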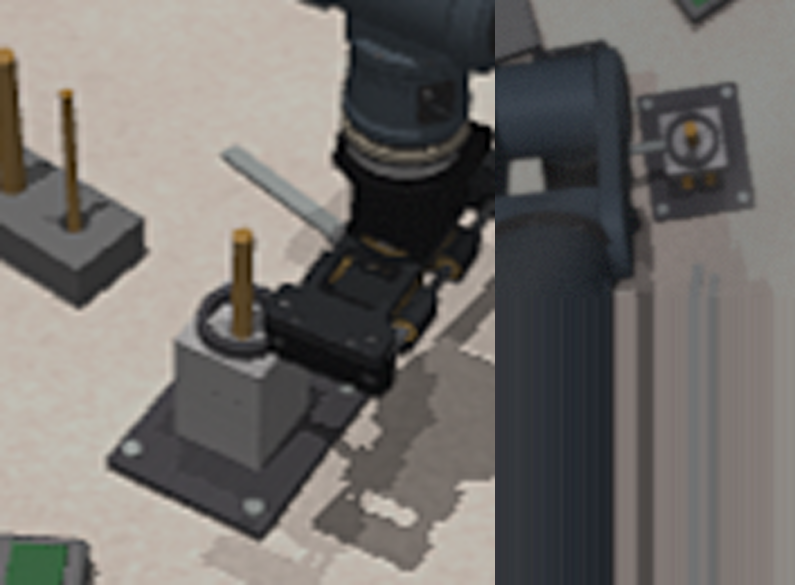

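>>> servo_tool:
  increments:
    - [0.76,[-0.4,-8.7,0],-5]
    - [0.76,[-0.4,-8.7,0],-5]
    - [0.76,[-0.4,-8.7,0],-5]
    - [0.76,[-0.4,-8.7,0],-5]
    - [0.76,[-0.2,-5.2,0],-3]

```text
time_s: 22.9
position: [0.5297, 0.1509, 0.1244]
tcp_rot: [[-0.53, 0.848, 0.004], [0.848, 0.53, 0.001], [-0.001, 0.004, -1.0]]
force: [3.5, 1.1, -3.1]
opening: 0.241
```

>>> servo_tool:
  increments:
    - [0.76,[-0.2,-5.2,0],-3]
    - [0.76,[-0.1,-3.5,0],-2]
    - [0.76,[0,0,0],0]

```text
time_s: 23.28
position: [0.5221, 0.1459, 0.1243]
tcp_rot: [[-0.601, 0.799, 0.002], [0.799, 0.601, 0.001], [-0.001, 0.002, -1.0]]
force: [2.0, 1.2, -0.9]
opening: 0.242
```

```bash
python3 arc.py
```

```text
t 23.27 p [522.1 145.9 124.3] psi 126.96 zax [ 2.1e-03  8.0e-04 -1.0e+00] F [ 2.   1.2 -0.9] open 0.242 j [  3.8  31.9  99.3   0.1  48.7 -33.2]
r 99.3 ang 126.43
tool F [-0.3  2.3  0.9]
```

>>> servo_tool:
  increments:
    - [0.76,[-0.1,-3.5,0],-2]
    - [0.76,[-0.1,-3.5,0],-2]
    - [0.76,[-0.1,-1.8,0],-1]
    - [0.76,[0,0,0],0]

```text
time_s: 23.78
position: [0.5149, 0.14, 0.1243]
tcp_rot: [[-0.67, 0.743, 0.001], [0.743, 0.67, 0.0], [-0.001, 0.001, -1.0]]
force: [2.1, 0.8, 1.6]
opening: 0.241
```

>>> servo_tool:
  increments:
    - [0.76,[0,-1.8,0],-1]
    - [0.76,[0,0,0],0]

```text
time_s: 24.02
position: [0.5132, 0.1385, 0.1242]
tcp_rot: [[-0.683, 0.73, 0.001], [0.73, 0.683, 0.0], [-0.001, 0.001, -1.0]]
force: [2.6, 1.2, 2.0]
opening: 0.242
```

>>> servo_tool:
  increments:
    - [0.76,[0,-1.8,0],-1]
    - [0.76,[0,0,0],0]

```text
time_s: 24.28
position: [0.5115, 0.1372, 0.124]
tcp_rot: [[-0.696, 0.718, 0.0], [0.718, 0.696, -0.0], [-0.0, -0.0, -1.0]]
force: [2.8, 1.0, 2.8]
opening: 0.24
```

```bash
python3 arc.py
```

```text
t 24.27 p [511.5 137.2 124. ] psi 134.13 zax [ 1.e-04 -1.e-04 -1.e+00] F [2.8 1.  2.8] open 0.24 j [  2.9  31.2 101.   -0.   47.8 -41.2]
r 99.5 ang 134.31
tool F [-1.2  2.7 -2.8]
```

>>> servo_tool:
  increments:
    - [0.76,[0,-1.5,0],-0.5]
    - [0.76,[0,0,0],0]

```text
time_s: 24.52
position: [0.5113, 0.1368, 0.1241]
tcp_rot: [[-0.702, 0.712, 0.002], [0.712, 0.702, 0.001], [-0.001, 0.002, -1.0]]
force: [5.3, 3.8, 1.6]
opening: 0.239
```

>>> servo_tool:
  increments:
    - [0.76,[0,-1.5,0],-0.5]
    - [0.76,[0,0,0],0]

```text
time_s: 24.78
position: [0.5113, 0.1366, 0.1241]
tcp_rot: [[-0.708, 0.706, 0.004], [0.706, 0.708, 0.003], [-0.001, 0.005, -1.0]]
force: [5.4, 7.9, -1.1]
opening: 0.241
```

>>> servo_tool:
  increments:
    - [0.76,[0,-1.5,0],0]
    - [0.76,[0,0,0],0]

```text
time_s: 25.02
position: [0.5112, 0.1365, 0.1241]
tcp_rot: [[-0.707, 0.707, 0.007], [0.707, 0.707, 0.005], [-0.001, 0.008, -1.0]]
force: [7.7, 10.3, -2.7]
opening: 0.24
```

```bash
python3 arc.py
```

```text
t 25.02 p [511.2 136.5 124.1] psi 135.02 zax [ 0.0066  0.0046 -1.    ] F [ 7.7 10.3 -2.7] open 0.24 j [  2.7  31.  101.4   0.3  47.2 -42.5]
r 99.2 ang 134.69
tool F [ 1.8 12.7  2.8]
```

>>> servo_tool:
  increments:
    - [0.65,[0,2,0],0]
    - [0.5,[0,2,0],0]
    - [0.4,[0,0,0],0]
    - [0.4,[0,0,0],0]
    - [0.4,[0,0,0],0]

```text
time_s: 25.65
position: [0.5108, 0.1368, 0.1239]
tcp_rot: [[-0.709, 0.706, -0.001], [0.706, 0.709, -0.0], [0.0, -0.001, -1.0]]
force: [-0.5, -0.6, 0.1]
opening: 0.588
```

>>> servo_tool:
  increments:
    - [0.4,[0,0,-10],0]
    - [0.4,[0,0,-20],0]
    - [0.4,[0,0,-30],0]
    - [0.4,[0,0,-35],0]
    - [0.4,[0,0,-35],0]

```text
time_s: 26.28
position: [0.511, 0.137, 0.2557]
tcp_rot: [[-0.709, 0.706, 0.0], [0.706, 0.709, -0.0], [-0.0, 0.0, -1.0]]
force: [0.1, 0.0, -0.5]
opening: 0.601
```

>>> servo_tool:
  increments:
    - [0.4,[30,0,-20],0]
    - [0.4,[45,0,0],0]
    - [0.4,[50,0,0],0]
    - [0.4,[50,0,0],0]
    - [0.4,[40,0,0],0]

```text
time_s: 26.9
position: [0.3572, 0.2897, 0.2747]
tcp_rot: [[-0.709, 0.705, 0.001], [0.705, 0.709, 0.0], [-0.0, 0.001, -1.0]]
force: [-0.4, 0.7, 0.4]
opening: 0.599
```

```bash
python3 look.py 10
```

```text
t 26.9 p [357.2 289.7 274.7] psi 135.15 zax [ 6.e-04  5.e-04 -1.e+00] F [-0.4  0.7  0.4] open 0.599 j [ 25.1  13.4 101.    0.   65.5 -20.1]
```

View pics/v_10.png

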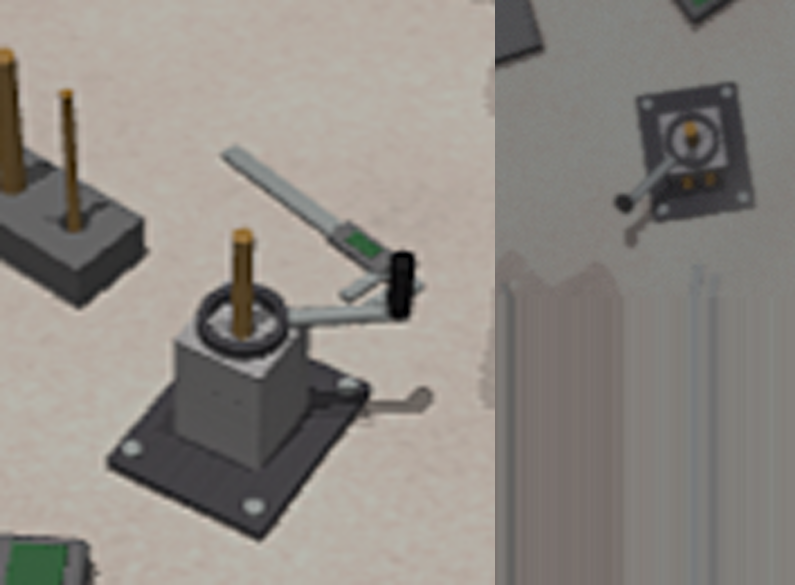

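View pics/top_10.png

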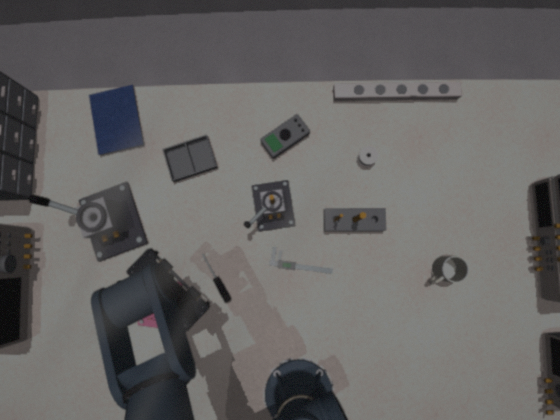

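Run:
```python
from h import *
from scipy.optimize import differential_evolution as DE
for n,box in(("scene",(270,185,345,260)),("top",(225,165,310,245))):
    l,t,r,b=box; g=cv2.imread(f"pics/{n}_10.png")[t:b,l:r].astype(np.float32).mean(2)
    def k(p):
        m=fill(n,np.r_[circ(*p,.009,.108),circ(*p,.009,.156)],box); w=cv2.dilate(m,np.ones((5,5)))>.03
        return -np.corrcoef(-m[w],g[w])[0,1]
    o=DE(k,[(.49,.53),(.12,.16)],seed=1); d=o.x-[.5805,.066]; print(n,np.round(o.x,4),round(o.fun,3),"r",np.hypot(*d).round(4),"lever rad",round(float(np.arctan2(d[1],d[0])-np.radians(52)-.131),3))
im=cv2.imread("pics/scene_10.png").astype(np.float32); f=(im[...,2]-im[...,0])/(im.sum(2)+1); print(np.round(f[198:216,284],2))
for z in(.178,.181,.184,.187): print(z,proj("scene",circ(.581,.066,.007,z))[:,1].min())
```

```text
scene [0.5117 0.1379] -0.897 r 0.0995 lever rad 1.295
top [0.5125 0.1359] -0.946 r 0.0975 lever rad 1.304
[0.03 0.04 0.03 0.04 0.04 0.04 0.04 0.09 0.31 0.27 0.27 0.26 0.26 0.25
 0.25 0.26 0.26 0.26]
0.178 206.8539424291327
0.181 206.07924863061365
0.184 205.3021384817021
0.187 204.52260018530765
```

```bash
python3 -c "
from rig import bot; print(bot.hand_in())"
```

```text
the job is handed in; nothing more can be done
None
```

The 14 mm round bar is loaded in the smaller grey fixture and the collet lever is closed on it. I handed the job in at about 27 s. The hand-in gave no verdict.

- **Bar and stop:** Grip opening was about 13 mm, as expected for this bar. The bar met the sprung stop about 65 mm below the mouth. I pressed on until the upward force had risen from about 4 N to 11 N, roughly 3 to 3.5 mm of pin travel, then released it. It stood by itself while the lever swung. In the last picture its top is at about 184 mm, as expected for that depth. The pin itself is hidden, so how much press is left could not be checked directly.
- **Lever:** I swung it until it stopped hard at about 12.7 N. The last pictures put it at 1.295 rad (scene camera) and 1.304 rad (top camera), against 1.30 for fully closed.
- **Everything else:** The other two bars still stand in the rack and nothing on the bench appears moved. The arm hides the pink fixture in the last top view, so I could not recheck it, though the arm stayed well above it. The gripper is clear, touching nothing.
- **Disagreement:** My first collet position fits differed by about 6 mm between the two cameras. The fit had left out the visible side walls of the collar and base plate. With those included, the cameras agreed to about 1 mm.

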